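Show a post to the camera in an inspection mirror

ROBOT

A 6-joint arm with a two-finger parallel gripper is mounted at the origin on a cart in front of the work surface, level with it; the furniture and walls round the work are solid. World frame = base frame: x ahead of the robot, y to its left, z up, the work surface at z = 0. Lengths are in mm, angles in rad, forces in N, time in s.
With the tool pointing down it reaches from about 400 to 825 mm from the base axis. Payload 7 kg.
Tool frame: the origin (TCP) lies at the very end of the fingers, on their centre line; the grasp point (between the pads) lies 19 mm behind it; z points along the fingers, y is the direction in which the jaws open and shut (so a half turn about z gives the same grasp; the last joint's range is limited). The gripper opens to 88 mm and grips with 3 to 60 N. Pads are 19 mm wide; open, the fingers measure 130 mm over their backs; the gripper's body (78 mm by 193 mm) begins 47 mm behind the grasp point.
Start: joints at [1.476, 0.359, 0.012, 0, -1.224, -0.288], TCP at [252.132, 626.119, 226.561] pointing down, gripper open.
Joint ranges: [-3.07, 3.07], [-1.43, 2.12], [-1.02, 1.25], [-3.03, 1.67], [-3.05, -0], [-3.03, 3.03]. Speed limits (rad/s): [2.39, 2.39, 3.01, 3.14, 3.14, 3.14].

INTERFACE

Orientations are given as a unit quaternion [x, y, z, w].
In Python, from plant import bot gives the robot as it stands. Calls block until the motion is done:
- bot.move_ptp(position, orientation): joint-space move of the TCP to a pose.
- bot.line_to(position, velocity=150, ori=None): straight line of the TCP; ori=None keeps the orientation; velocity is the mean speed in mm/s.
- bot.move_joints(angles): joint-space move.
- bot.move_gripper(opening, force=None): finger opening in mm; force is the grip in N (None keeps the last); returns when the fingers have stopped.
- bot.pause(seconds).
- bot.solve_ik(position, orientation): joint angles nearest the present ones, or None.
- bot.read_state(): the state.
- bot.camera(name): name is "side" or "top"; returns the picture (480x640x3 uint8, red, green, blue); there is no depth.
- bot.get_calibration(name): a dict with "fx", "fy", "cx", "cy" (pixels), "view" (4x4, takes a point from world to camera coordinates). Camera axes: x right, y up, looking along -z (the intrinsics and any distortion apply to the point x, -y, -z); pixel columns grow to the right and rows downward; lengths in mm; the calibration is good to about 2 mm. A picture is of the moment at which its call begins. get_calibration takes no time and is no camera call.
A pose or a line that the arm cannot do raises bot.Unreachable and nothing moves.
- bot.close_job(): hands the job in, once; it reports no verdict.
The state is a dict: "t": time; "joint_pos": joint angles; "qvel": joint speeds; "tau": joint torques, N m; "tcp_pos": TCP position; "eef_rot": TCP orientation; "contact_force": force on the tool from outside, world axes, zero at the start; "moment": the same for the moment, N m; "width": finger opening in mm.
Only numpy, scipy, OpenCV 4.12 (cv2) and the standard library are available. Lean on these libraries where they do the work, as an engineer would, in place of code of your own. Each camera call takes 0.05 s, during which the arm holds its last target.

TASK

Lift the small inspection mirror by its grip out of its slotted holder and hold it upright over the ring on the camera plate, level with the lens, its glass turned so that the camera, looking straight into the mirror, sees the ball of the ball-topped post in it. Finish while still holding the mirror steady there in the air, resting on nothing; leave the oil bottle where it stands.

Things in the scene. Friction and masses are not known exactly. Their poses are not given: they have to be found in the camera images.
- mirror_grip (a point): Centre of the mirror's grip: a black upright square bar, 16 x 16 mm and 45 mm tall, at the top of the inspection mirror; sides along the mirror's x and y. Loose, about 0.09 kg. Below the grip come a thin steel stem and a flat rectangular head (7 mm thick along x, 40 mm wide along y, 50 mm tall). The mirror is 160 mm tall in all; grip centre to foot of the head 137.5 mm. It starts upright with the head's lowest 20 mm in the holder's slot; z is up along the stem.
- mirror_glass (a point): Centre of the mirror's glass, on the front of the head, 25 mm above the foot of the head and 112.5 mm below the grip centre, 3.5 mm in front (+x) of the stem's axis. x is the direction in which the reflecting glass faces (the back is dull metal), z up along the stem.
- holder: Fixed grey block, 46 x 64 x 28 mm, origin at the centre of its underside on the bench; slot 11 mm (x) by 44 mm (y), 20 mm deep, open at the top, from which the mirror lifts straight up. Its x axis is that of the stored mirror.
- rig: Fixed aluminium camera plate lying on the bench, 6 mm thick, 66 mm wide, rounded at one end; origin on the bench at the centre of the dark ring (48 mm across) at the rounded end. x runs level along the plate from the ring to the camera, y to the left of that, z up. The camera stands 77 mm tall and covers x = 130 to 210 mm.
- view_point (a point): Where the centre of the glass is to be: 60 mm above the bench, straight over the centre of the ring, level with the lens. Axes as the rig.
- lens (a point): Front of the camera's lens, 130 mm from the view point along the rig's x and 60 mm above the bench; the camera looks along the rig's -x at the view point.
- ball (a point): Centre of the ball (24 mm across) on top of a slim fixed steel post, 60 mm above the bench; the foot is a disc 36 mm across. It stands 85 mm from the view point, in a direction 60 degrees to the left or to the right of that from the view point to the lens. So the mirror shows it to the camera when the glass faces midway between the lens and the ball.
- bottle: Small dropper bottle of oil with a pointed nozzle, 38 mm across, 104 mm tall, loose, 0.09 kg; origin at the centre of its underside. It stands on the other side of the plate from the post, also 85 mm from the ring's centre, so carry the mirror over it or round it. A bystander.
- mirror: The whole inspection mirror; origin at the centre of the foot of its head, 25 mm below the glass centre; axes as mirror_glass.
- post: The ball-topped post; origin at the centre of its foot on the bench, 60 mm under the ball.
Mind the look-alikes: they are no part of the job. What is shaped like the mirror but purple or turquoise is not meant.

How it is judged:
By the outcome, as a careful person would: the job done as asked, in the order asked, and still so for the second after the job is handed in, while the arm keeps its last pose, push and grip.
It also fails if it takes over 32 s, if anything falls off the work surface, if the arm or the gripper's body presses on something with over 40 N, if the wrist force passes 120 N, or if a joint passes its speed limit or range.

## Working session

There is one attempt and no reset: what is moved stays moved. The work goes in short steps, each a Python script; the robot and the scene stay as the last script left them, time stands still between calls to the robot, and variables do not carry over. Pictures are saved under pics/ and viewed, and the job is handed in when it is done.

```bash
ls; mkdir -p pics
python3 - <<'E'
from plant import bot
import cv2
for n in("side","top"):
    im=bot.camera(n); cv2.imwrite(f"pics/{n}0.png",im[:,:,::-1]); c=bot.get_calibration(n); print(n,c)
print(bot.read_state()['t'])
E
```

```text
pics
side {'fx': 485.2564259391109, 'fy': 485.2564259391109, 'cx': 321.64761381486824, 'cy': 240.3745056226343, 'view': array([[ 3.78685127e-01,  9.25337773e-01, -1.86434846e-02,
        -4.48749099e+02],
       [-4.83693156e-01,  2.15040086e-01,  8.48409507e-01,
         1.03846581e+02],
       [ 7.89074461e-01, -3.12262336e-01,  5.29012030e-01,
        -1.27270506e+03],
       [ 0.00000000e+00,  0.00000000e+00,  0.00000000e+00,
         1.00000000e+00]])}
top {'fx': 528.337001943594, 'fy': 528.337001943594, 'cx': 319.8726922131294, 'cy': 248.78200499043095, 'view': array([[-2.89957882e-02, -9.99531591e-01, -9.78991339e-03,
         2.75356569e+02],
       [ 9.94226269e-01, -2.98513841e-02,  1.03068036e-01,
        -5.30550594e+02],
       [-1.03312000e-01, -6.74485013e-03,  9.94626130e-01,
        -1.01705936e+03],
       [ 0.00000000e+00,  0.00000000e+00,  0.00000000e+00,
         1.00000000e+00]])}
0.1
```

View pics/side0.png

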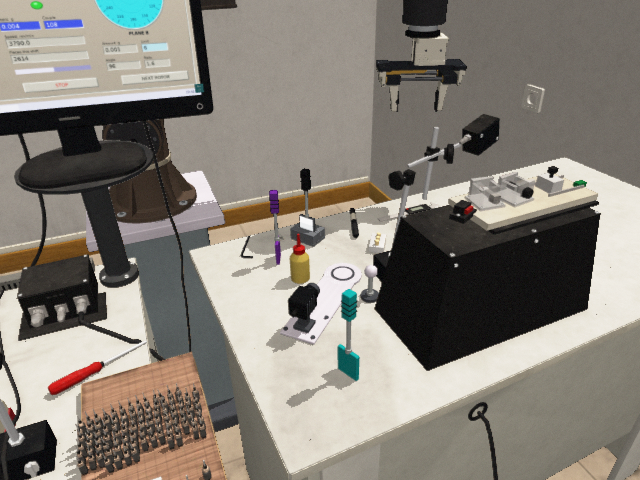

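View pics/top0.png

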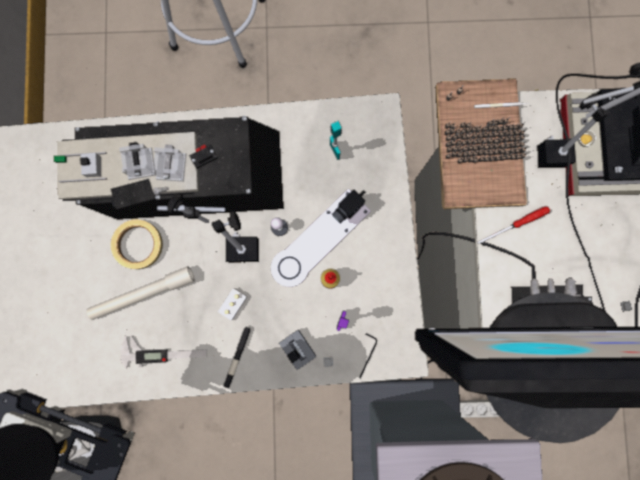

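Candidates: the black-gripped mirror in the grey holder (side 306,180; top 296,347), a purple one (side 274,200; top 342,320) and a turquoise one (side 348,305; top 336,135). The black-gripped one in the slotted holder fits the description. I'll confirm that in enlarged crops.

Run:
```python
import cv2
s=cv2.imread("pics/side0.png");t=cv2.imread("pics/top0.png")
def crop(im,x,y,w,h,k,n):
    c=cv2.resize(im[y:y+h,x:x+w],None,fx=k,fy=k,interpolation=cv2.INTER_CUBIC)
    for i in range(0,w,10): cv2.putText(c,str(x+i),(i*k,8),0,.3,(0,0,255),1); cv2.line(c,(i*k,10),(i*k,14),(0,0,255),1)
    for i in range(0,h,10): cv2.putText(c,str(y+i),(0,i*k+4),0,.3,(0,0,255),1)
    cv2.imwrite(f"pics/{n}.png",c)
crop(s,260,160,80,60+30,6,"s_m"); crop(t,260,320,80,60,9,"t_m")
crop(t,255,175,125,125,5,"t_r"); crop(s,270,250,120,100,6,"s_r")
```

```text
(no output)
```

View pics/s_m.png

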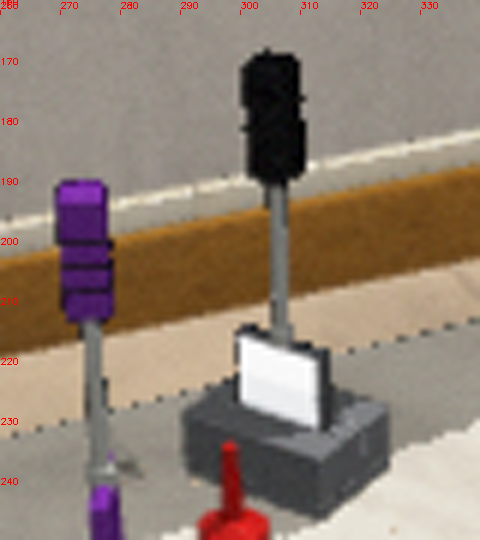

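View pics/t_m.png

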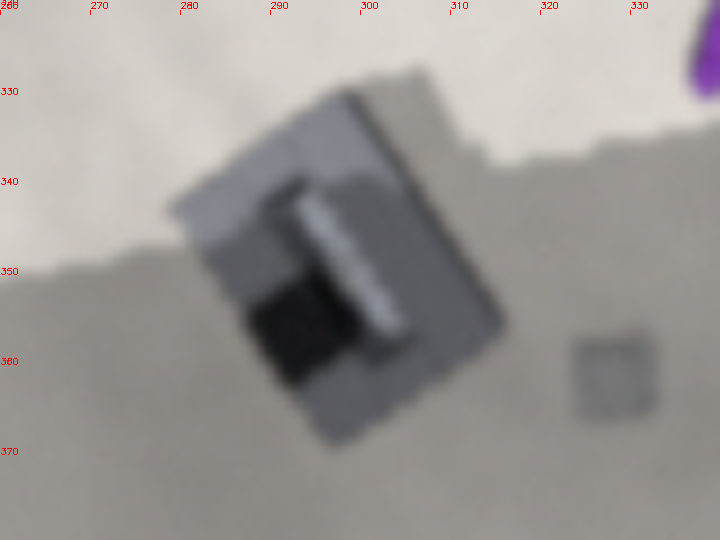

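View pics/t_r.png

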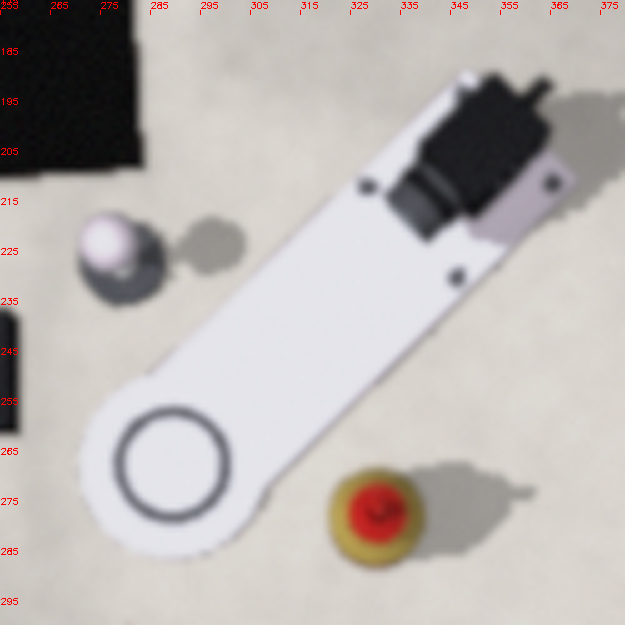

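View pics/s_r.png

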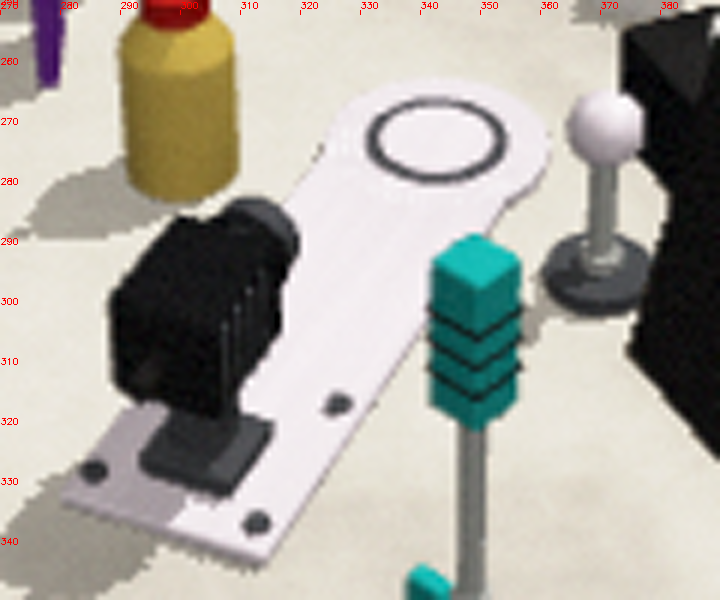

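The crops confirm it: black square grip, steel stem and bright glass in the grey holder. The glass faces the side camera, up-right in the top view. In the top view the ball lies to the rig's left. Next I'll fit the poses.

```bash
cat > h.py <<'E'
import numpy as np
from plant import bot
C={n:bot.get_calibration(n) for n in("side","top")}
def proj(n,p):
    c=C[n]; q=c["view"]@np.append(p,1.); x,y,z=q[0],-q[1],-q[2]
    return np.array([c["fx"]*x/z+c["cx"],c["fy"]*y/z+c["cy"]])
def ray(n,uv):
    c=C[n];V=c["view"];d=np.array([(uv[0]-c["cx"])/c["fx"],-(uv[1]-c["cy"])/c["fy"],-1]); R=V[:3,:3]
    return -R.T@V[:3,3],R.T@d
def onz(n,uv,z):
    o,d=ray(n,uv); return o+d*(z-o[2])/d[2]
def cr(x0,y0,k,u,v): return np.array([x0+(u+.5)/k-.5,y0+(v+.5)/k-.5])
def tri(a,b):
    o1,d1=ray("side",a);o2,d2=ray("top",b)
    s=np.linalg.lstsq(np.c_[d1,-d2],o2-o1,rcond=None)[0]
    p,q=o1+s[0]*d1,o2+s[1]*d2; return (p+q)/2,np.linalg.norm(p-q)
E
python3 - <<'E'
from h import *
np.set_printoptions(precision=1,suppress=True)
for n in C: print(n,"cam",ray(n,(0,0))[0])
T=lambda u,v:cr(260,320,9,u,v); S=lambda u,v:cr(260,160,6,u,v)
R=lambda u,v:cr(255,175,5,u,v); Q=lambda u,v:cr(270,250,6,u,v)
print("holder top corners",[onz("top",T(*p),28)[:2] for p in((345,90),(500,325),(335,450),(172,212))])
print("holder side cam",[onz("side",S(*p),28)[:2] for p in((183,408),(318,462),(390,415))])
print("grip top",[onz("top",T(*p),168)[:2] for p in((245,318),(310,270),(362,330),(294,388))])
print("ring",onz("top",R(172,464),6),onz("side",Q(437,139),6), tri(Q(437,139),R(172,464)))
print("ball",onz("top",R(104,241),60),onz("side",Q(605,129),60),tri(Q(605,129),R(104,241)))
print("foot",onz("top",R(124,262),4))
print("plate end",[onz("top",R(*p),6)[:2] for p in((468,72),(577,182))],[onz("side",Q(*p),6)[:2] for p in((265,568),(62,502))])
print("holes top",[onz("top",R(*p),6)[:2] for p in((368,187),(457,277),(553,184))],[onz("side",Q(*p),6)[:2] for p in((338,404),(257,523),(93,471))])
print("bottle",onz("top",R(378,512),104),onz("top",R(376,518),70),onz("side",Q(180,190),0))
E
```

```text
side cam [1224.4   -4.5  576.8]
top cam [ 430.4  252.5 1069. ]
holder top corners [array([381.5, 307.1]), array([330.4, 274.9]), array([304.9, 311.1]), array([356.4, 345.1])]
holder side cam [array([327.1, 275.4]), array([383.5, 307.4]), array([363.3, 343.9])]
grip top [array([346.5, 319.4]), array([354.9, 307.1]), array([343.6, 297.6]), array([333.3, 310.6])]
ring [504.9 323.1   6. ] [503.5 324.    6. ] (array([504.9, 323.2,   7.1]), np.float64(0.39927389344013553))
ball [588.2 343.8  60. ] [587.5 341.7  60. ] (array([587.8, 342.8,  60. ]), np.float64(2.1110210807858025))
foot [588.1 340.9   4. ]
plate end [array([662. , 198.2]), array([615. , 155.5])] [array([668.6, 197.3]), array([621.1, 154. ])]
holes top [array([615.6, 240.6]), array([577.5, 205.6]), array([614.5, 165.3])] [array([613.6, 242.1]), array([651.1, 201.8]), array([612.4, 166.2])]
bottle [478.3 241.7 104. ] [477.7 242.2  70. ] [488. 238.   0.]
```

Run:
```python
import cv2
s=cv2.imread("pics/side0.png");t=cv2.imread("pics/top0.png")
c=np=None
a=cv2.resize(s[100:260,340:520],None,fx=4,fy=4,interpolation=cv2.INTER_CUBIC);cv2.imwrite("pics/s_st.png",a[:600])
a=cv2.resize(t[170:280,100:300],None,fx=4,fy=4,interpolation=cv2.INTER_CUBIC);cv2.imwrite("pics/t_st.png",a)
```

```text
(no output)
```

View pics/s_st.png

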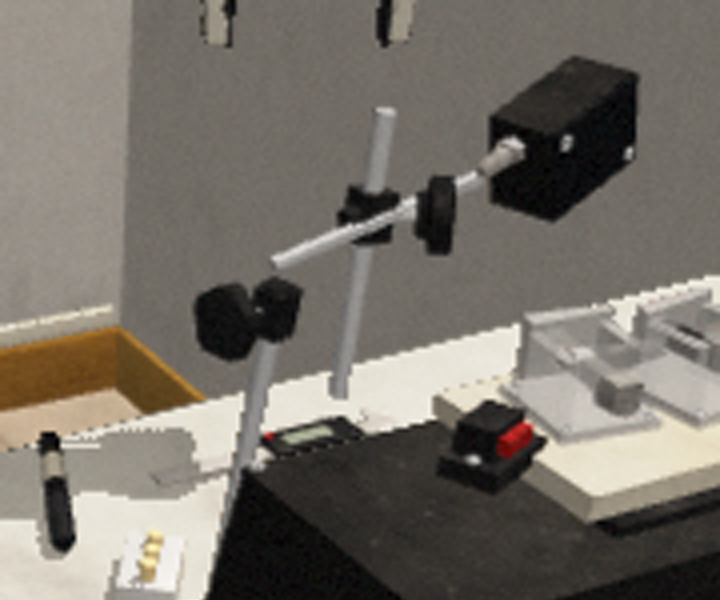

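View pics/t_st.png

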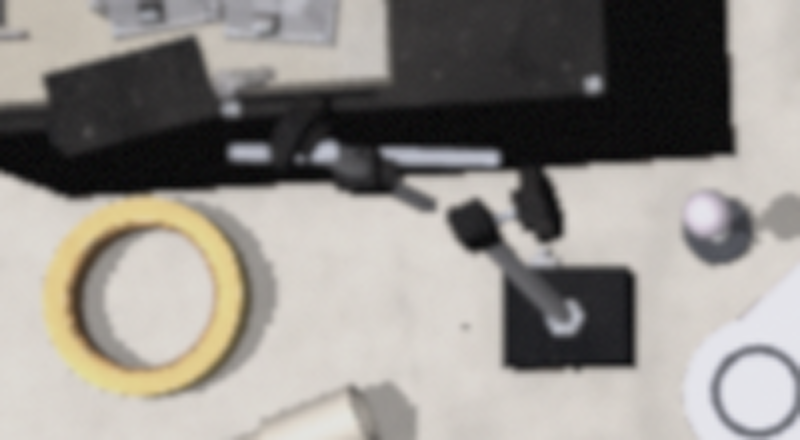

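Run:
```python
from h import *
np.set_printoptions(precision=1,suppress=True)
print(onz("top",(241,249.5),10))
print("clampL",tri((396,180),(218,226)),tri((408,176),(218,226)))
print("clampR",tri((396,180),(234,220)),tri((408,176),(234,220)))
print("rodA left end/right end",tri((409,165),(225,209)),tri((409,165),(208,221)))
print("rod vertical top",tri((436,128),(224,209)),tri((436,128),(158,208)))
print("rod bottom",tri((425,198),(224,209)))
print("box corner", onz("top",(281,208),0))
from scipy.spatial.transform import Rotation as Ro
def ori(yaw): # tool z down, tool y at yaw
    z=np.array([0,0,-1.]);y=np.array([np.cos(yaw),np.sin(yaw),0]);return Ro.from_matrix(np.c_[np.cross(y,z),y,z]).as_quat()
print(bot.read_state()['eef_rot'])
for g,p,z in((-58,(344.5,309.2),126.5),(-17.4,(504.3,323.5),153.5)):
  for k in(0,180,90,-90):
    q=bot.solve_ik([*p,z],ori(np.radians(g+k)));print(g,k,q)
```

```text
[543.7 418.8  10. ]
clampL (array([556.5, 413.4, 217.1]), np.float64(21.349039173338504)) (array([560.5, 422.4, 222.2]), np.float64(0.18299579941122862))
clampR (array([568.8, 395.1, 223.5]), np.float64(2.0561126503388136)) (array([572.9, 403.7, 228.9]), np.float64(18.886324827705604))
rodA left end/right end (array([582.9, 406.3, 254. ]), np.float64(3.4326949504438398)) (array([562.7, 428.2, 244.1]), np.float64(12.036387015478551))
rod vertical top (array([586.2, 419.5, 310.7]), np.float64(54.14977064963443)) (array([569.4, 479.8, 307.3]), np.float64(28.4447463080517))
rod bottom (array([597.8, 425.8, 194. ]), np.float64(18.011676942538145))
box corner [627.9 337.1   0. ]
[ 1.  -0.2 -0.   0. ]
-58 0 [ 1.2  0.1 -0.6  0.  -0.9  1. ]
-58 180 [ 1.2  0.1 -0.6  0.  -0.9 -2.2]
-58 90 [ 1.2  0.1 -0.6  0.  -0.9  2.5]
-58 -90 [ 1.2  0.1 -0.6  0.  -0.9 -0.6]
-17.4 0 [ 0.9  0.3 -0.3  0.  -1.   1.9]
-17.4 180 [ 0.9  0.3 -0.3  0.  -1.  -1.2]
-17.4 90 [ 0.9  0.3 -0.3  0.  -1.  -2.8]
-17.4 -90 [ 0.9  0.3 -0.3  0.  -1.   0.4]
```

```bash
cat >> h.py <<'E'
from scipy.spatial.transform import Rotation as Ro
def ori(deg):
    a=np.radians(deg);z=np.array([0,0,-1.]);y=np.array([np.cos(a),np.sin(a),0]);return Ro.from_matrix(np.c_[np.cross(y,z),y,z]).as_quat()
E
python3 - <<'E'
from h import *
import cv2
np.set_printoptions(precision=2,suppress=True)
print("purple top",tri((274,190),(343,315)), "console",tri((400,217),(251,194)))
bot.move_gripper(44)
bot.move_ptp([344.5,309.2,205],ori(-58))
for n in C: cv2.imwrite(f"pics/{n}1.png",bot.camera(n)[:,:,::-1])
s=bot.read_state();print(s['t'],s['tcp_pos'],s['width'],s['contact_force'])
a=cv2.imread("pics/side1.png")[100:260,230:390];b=cv2.imread("pics/top1.png")[270:400,230:390]
cv2.imwrite("pics/c1.png",np.hstack([cv2.resize(a,None,fx=2.5,fy=2.5),cv2.resize(cv2.copyMakeBorder(b,0,30,0,0,0),None,fx=2.5,fy=2.5)]))
E
```

```text
purple top (array([410.12, 222.39, 168.76]), np.float64(0.885675752418158)) console (array([620.46, 374.12, 181.98]), np.float64(1.511304798966184))
2.35 [344.57 310.22 205.06] 44.044301861511414 [ 0.44 -0.29 -0.99]
```

View pics/c1.png

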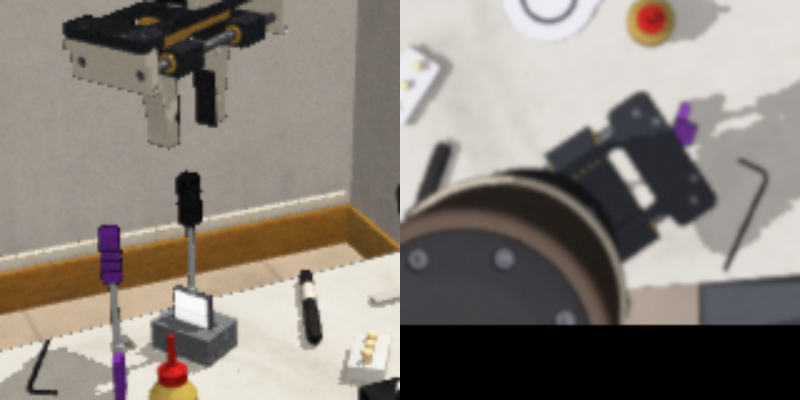

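Hovering with the open fingers (crop 160 and 207) on either side of the black grip (188). The purple look-alike stays clear, so I'll descend and grip.

Run:
```python
from h import *
import cv2
np.set_printoptions(precision=2,suppress=True)
bot.line_to([344.5,309.2,127.5],velocity=80)
bot.move_gripper(10,force=20)
bot.pause(0.3)
for n in C: cv2.imwrite(f"pics/{n}2.png",bot.camera(n)[:,:,::-1])
s=bot.read_state();print(s['t'],s['tcp_pos'],s['width'],s['contact_force'],s['moment'])
a=cv2.imread("pics/side2.png")[140:260,240:380]
cv2.imwrite("pics/c2.png",cv2.resize(a,None,fx=5,fy=5,interpolation=2))
```

```text
4.4417 [344.58 309.3  127.61] 15.91485006376701 [-1.09 -0.47  3.43] [-0.14  0.13 -0.02]
```

View pics/c2.png

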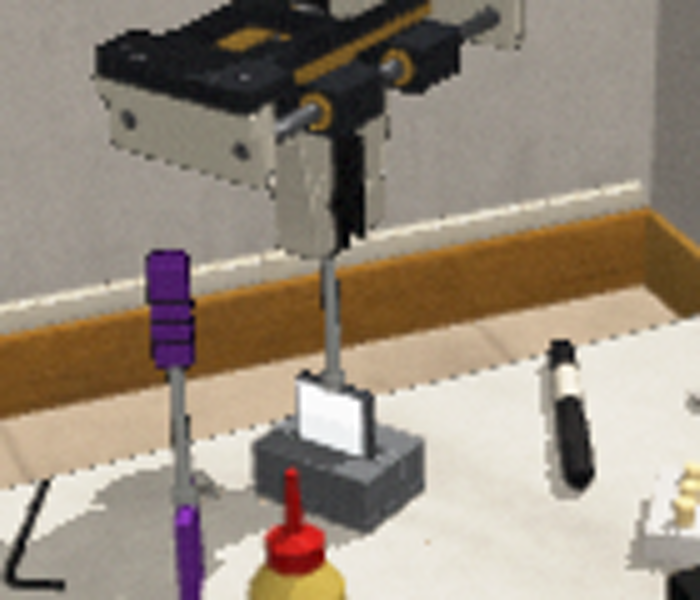

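Gripped, with width 15.9 mm matching the bar. Lifting straight up, then checking.

Run:
```python
from h import *
import cv2
np.set_printoptions(precision=2,suppress=True)
bot.move_gripper(10,force=30)
bot.line_to([344.5,309.2,187.5],velocity=50)
bot.pause(0.2)
s=bot.read_state();print(s['t'],s['tcp_pos'],s['width'],s['contact_force'],s['moment'])
for n in C: cv2.imwrite(f"pics/{n}3.png",bot.camera(n)[:,:,::-1])
bot.line_to([504.3,323.5,187.5],velocity=70,ori=ori(-17.4))
bot.line_to([504.3,323.5,153.5+1],velocity=40)
bot.pause(0.3)
s=bot.read_state();print(s['t'],s['tcp_pos'],s['width'],s['contact_force'],s['moment'])
for n in C: cv2.imwrite(f"pics/{n}4.png",bot.camera(n)[:,:,::-1])
a=cv2.imread("pics/side3.png")[130:250,230:380]
cv2.imwrite("pics/c3.png",cv2.resize(a,None,fx=5,fy=5,interpolation=2))
a=cv2.imread("pics/side4.png")[190:310,270:420]
cv2.imwrite("pics/c4.png",cv2.resize(a,None,fx=5,fy=5,interpolation=2))
a=cv2.imread("pics/top4.png")[180:300,240:390]
cv2.imwrite("pics/c5.png",cv2.resize(a,None,fx=5,fy=5,interpolation=2))
```

```text
6.2083 [344.45 309.1  187.26] 15.90782026615573 [-0.47 -0.06 -0.28] [-0.11 -0.09 -0.06]
10.025 [504.34 323.57 154.7 ] 15.844512261926377 [-0.7   0.1  -0.58] [-0.05 -0.11 -0.04]
```

View pics/c3.png

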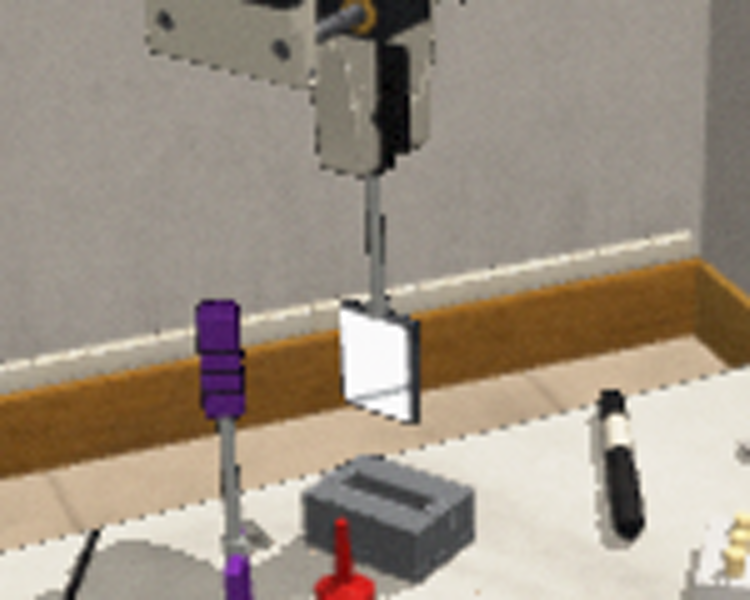

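View pics/c4.png

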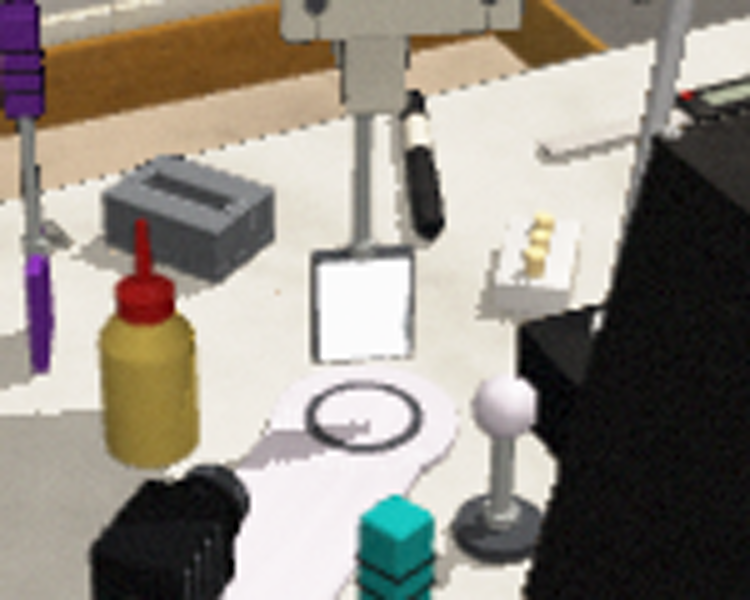

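View pics/c5.png

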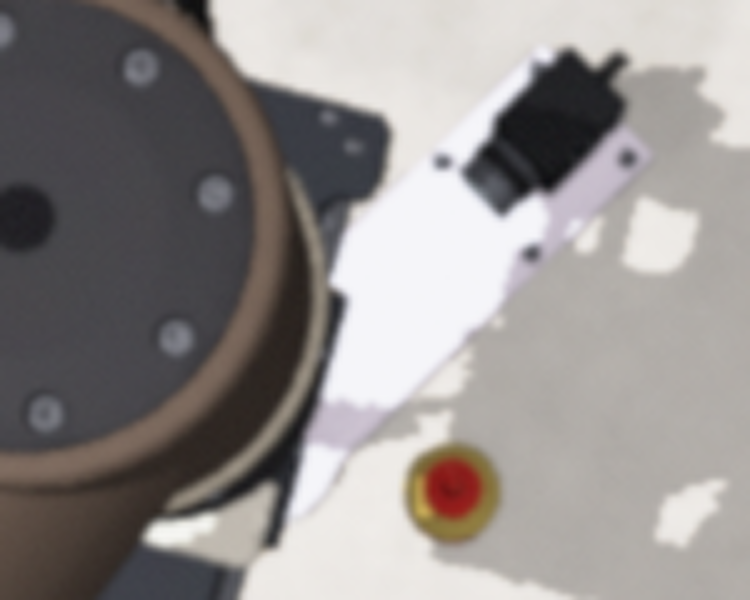

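The mirror is over the ring, with glass corners at about (333,240)–(353,262) in the side view, and the bottle still stands. I'll compare the head corners with the model for tilt and offset.

Run:
```python
import cv2,numpy as np
im=cv2.imread("pics/side4.png")[205:270,320:370]
cv2.imwrite("pics/c6.png",cv2.resize(im,None,fx=9,fy=9,interpolation=2))
from h import *
np.set_printoptions(precision=1,suppress=True)
R=Ro.from_euler('z',-17.4,degrees=True).as_matrix()
def M(p): return ((proj("side",np.array([504.34,323.57,36.2])+R@np.array(p,float))-[320,205])+.5)*9-.5
print("head front TL? ",[M((3.5,y,z)) for y,z in((-20,50),(20,50),(20,0),(-20,0))])
print("head back top",[M((-3.5,y,50)) for y in(-20,20)])
print("stem 52,110",M((0,0,52)),M((0,0,112)))
```

```text
head front TL?  [array([115.1, 324.4]), array([302.3, 313. ]), array([298.7, 507.3]), array([116.7, 518.9])]
head back top [array([111.7, 307.2]), array([297.7, 295.9])]
stem 52,110 [206.9 302.1] [208.1  53.7]
```

View pics/c6.png

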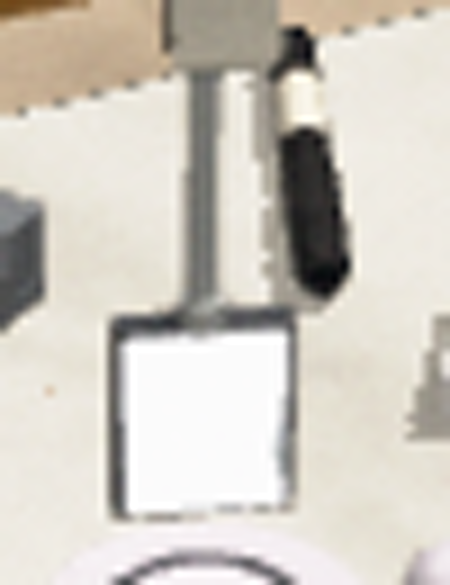

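The head and stem match the model within about 0.5 px (≈1 mm) and stand upright. The glass sits 3.5 mm ahead of the stem, so I'll shift back to put the glass centre itself over the ring, adding half of the observed side offset.

Run:
```python
from h import *
import cv2
np.set_printoptions(precision=2,suppress=True)
bot.line_to([501.1,325.1,154.5],velocity=20,ori=ori(-17.4))
bot.pause(0.6)
s=bot.read_state();print(s['t'],s['tcp_pos'],s['width'],s['contact_force'],np.abs(s['qvel']).max())
y=Ro.from_quat(s['eef_rot']).as_matrix()[:,1];print(np.degrees(np.arctan2(y[1],y[0])))
a=bot.camera("side")[190:310,270:420,::-1]
cv2.imwrite("pics/c7.png",cv2.resize(a,None,fx=5,fy=5,interpolation=2))
R=Ro.from_euler('z',-17.4,degrees=True).as_matrix()
print("pred head",[((proj("side",np.array([501.1,325.1,35.1])+R@np.array(p,float))-[270,190])+.5)*5-.5 for p in((3.5,-20,50),(3.5,20,50),(3.5,20,0),(3.5,-20,0),(3.5,0,25))],
 "view pt",((proj("side",[504.2,323.6,60])-[270,190])+.5)*5-.5)
```

```text
11.05 [501.11 325.07 154.48] 15.95713387488277 [-0.67  0.44 -1.38] 0.002326550892123128
-17.40022794420446
pred head [array([314.06, 252.5 ]), array([417.65, 246.2 ]), array([415.67, 353.79]), array([314.94, 360.19]), array([365.64, 303.92])] view pt [364.33 304.09]
```

View pics/c7.png

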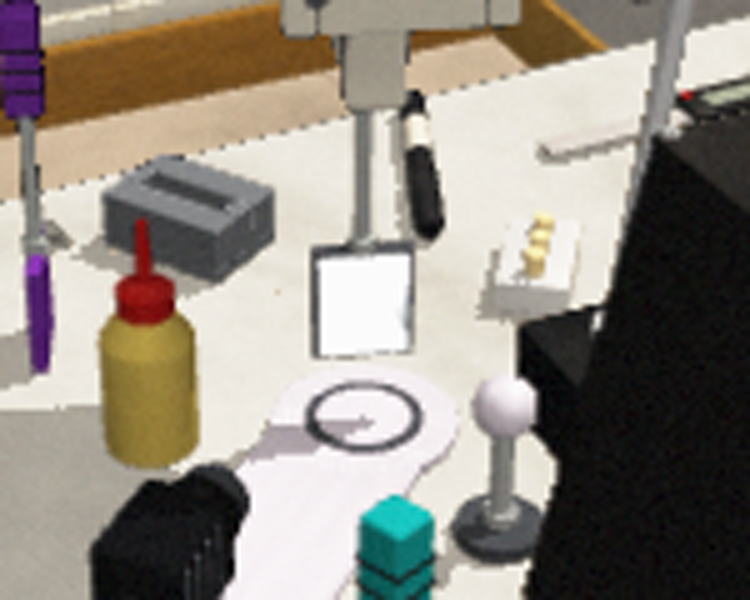

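Run:
```python
from plant import bot
bot.close_job(); print(bot.read_state()['t'])
```

```text
the job is handed in; nothing more can be done
the job is handed in; nothing more can be done
```

I gripped the black-handled mirror, lifted it straight out of its holder and carried it past the bottle to the ring. I handed the job in with the arm still holding it in the air, at about 11 s on the robot clock.

Last checks:
- **Position:** the foot of the head was about 35 mm above the bench. In the side picture the head's centre was about 0.4–0.5 px (roughly 1 mm) from where the view point should appear.
- **Direction:** the gripper, and so the glass, was turned to -17.4°, midway between the lens (about -47.4°) and the ball (about 12.8°). The top camera's view of the mirror was blocked by the arm. So the glass direction rests on the gripper angle and the flat grip, and the side picture only confirms it to about ±2°.
- **Hold:** the grip width was 15.96 mm, the outside force under 2 N, and the arm still.
- **Bottle and tilt:** the bottle had not moved, and the mirror looked upright.

Two measurements disagreed slightly: the two cameras placed the ring about 1.5 mm apart and the ball about 2 mm apart, so I averaged them.

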